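# Stand the fallen reducer up on its wide end

## Robot

A 7-joint arm with a two-finger parallel gripper is mounted at the origin on a cart in front of the work surface, level with it; the furniture and walls round the work are solid. World frame = base frame: x ahead of the robot, y to its left, z up, the work surface at z = 0. Lengths are in m, angles in rad, forces in N, time in s.
With the tool pointing down it reaches from about 0.4 to 0.9 m from the base axis. Payload 5.5 kg.
Tool frame: the origin (TCP) lies midway between the tips of the shut fingers; the grasp point (between the pads) lies 19 mm behind it (ctrl.grip_point_offset is the distance from the TCP to the grasp point, in m); z points along the fingers, y is the line along which they close (so a half turn about z gives the same grasp; the last joint's range is limited). The gripper opens to 92 mm and grips with 3 to 60 N. Pads are 19 mm wide; open, the fingers measure 130 mm over their backs; the gripper's body (75 mm by 190 mm) begins 47 mm behind the grasp point.
Start: joints at [-0.848, 0.501, -0.427, 1.55, 0.221, 1.138, -0.21], TCP at [0.288, 0.583, 0.227] pointing down, gripper open.
Joint ranges: [-2.88, 2.88], [-0.31, 2.03], [-1.54, 1.56], [0.2, 2.42], [-1.41, 4.55], [0.19, 2.02], [-2.57, 2.57]. Speed limits (rad/s): [2.57, 2.57, 3.14, 3.14, 3.14, 3.14, 3.14].

## Interface

Orientations are given as a unit quaternion [w, x, y, z].
In Python, from bench import ctrl gives the robot as it stands.
- The arm moves only by the tool step_arm, never from a script. Its argument "rows" is a list of rows, each an object of numbers: "grip": the finger opening in mm, from 0 to 91.8; "x", "y", "z": the shift along the tool's x, y, z in units of 50 mm (1.0 is 50 mm); "ax", "ay", "az": the turn, a rotation vector about the tool's x, y, z in units of 8 degrees (1.0 is 8 degrees). A call has 1 to 5 rows; each row shifts and turns the commanded pose from where the row before left it, along the tool's axes as they then stand; what a row does not reach is not made up. A row lasts 1/10 s, in which the tool goes at most 50 mm and 8.59 degrees, less where a joint would pass 70% of its speed; a pose out of reach is approached as far as the arm can. A call is refused whole if a number of a shift passes 1 or a number of a turn 1, either way. A call with a gripper value outside its range is refused whole. The fingers move at their own pace and stop on an object; "squeeze" is the grip in N (left out, the last holds). Time passes only in rows, so rows that do not move let the fingers close. It gives the time, the measured TCP pose, the force, the opening and the grip force at its end, in the units of the state.
- ctrl.state(): the state, without advancing time (a new reading comes with each control period).
- ctrl.camera(name): name is "side" or "top" or "wrist"; returns a dict with "color" (420x560x3 uint8, blue, green, red), "fov_y" (degrees; the focal length in pixels is half the picture's height over the tangent of half this angle, whatever the lens; pixels are square), "cx", "cy" (the principal point, pixels), "camera_from_world" (4x4, takes a point from world to camera coordinates). Camera axes: x right, y down, z forward; pixel columns grow to the right and rows downward; lengths in m; the calibration is good to about 2 mm. A picture is of the moment at which its call begins. There is no depth.
- ctrl.job_done(): hands the job in; it is judged then, once.
The state is a dict: "t": time; "joint_pos": joint angles; "dq": joint speeds; "tau": joint torques, N m; "eef_pos": TCP position; "tcp_rot": TCP orientation; "ft_force": force on the tool from outside, world axes, zero at the start; "ft_torque": the same for the moment, N m; "width": opening from 0.0 (shut) to 1.0 (fully open); "grip_force": force on a finger pad.
Only numpy, scipy, OpenCV 4.12 (cv2) and the standard library are available. Lean on these libraries where they do the work, as an engineer would, in place of code of your own. Each camera call takes 0.05 s, during which the arm holds its last target. There are 200 camera calls.

## Task

One stepped pipe reducer has fallen over on the trolley top and lies on its side. Take it by its narrow neck and tip it up until it stands upright on its wide end, about where it lies: lift only the neck and let the rim of the wide end pivot on the trolley, without lifting the whole piece clear. Leave the small straight sleeve lying, do not disturb it or the reducer that already stands, and let go.

Things in the scene. Friction and masses are not known exactly. Their poses are not given: they have to be found in the camera images.
- reducer: The fallen stepped reducer, cream stained pipe, 0.3 kg, 167 mm long: a wide body 113 mm in diameter for 111 mm, then a neck. Origin: centre of the wide end's face; own z runs along the axis to the neck (up when it stands). It lies level, axis 56 mm up, neck to the left (+y) within 35 degrees. Standing, its origin is at height 0, some 56 mm from where it lay, away from the neck.
- neck (a point): Point on the axis of the fallen reducer in the middle of its round neck, 140 mm from the wide end. The neck is 53 mm in diameter and 56 mm long, from 111 to 167 mm, solid enough to pinch across. Centre of mass: on the axis, 73 mm from the wide end, so that past about 55 degrees of raising it tips upright by itself.
- sleeve: A small plain straight sleeve of the same cream pipe without any step, 47 mm in diameter, 85 mm long, lying on its side with its axis 23 mm above the trolley top; to be left lying. Origin: centre of one end face, z along the pipe (roughly +y).
- standing_reducer: Another cream stepped reducer, already standing upright beyond the work, body 96 mm in diameter, 185 mm high, with a 44 mm neck on top; to be left alone. Origin: centre of its underside, z up.

How it is judged:
By the outcome, as a careful person would: the job done as asked, in the order asked, and still so for the second after the job is handed in, with the robot touching nothing.
It also fails if it takes over 42 s, if anything falls off the work surface, if the arm or the gripper's body presses on something with over 40 N, if the wrist force passes 120 N, or if a joint passes its speed limit or range.

## Working session

There is one attempt and no reset: what is moved stays moved. The work goes in short steps, Python scripts to look and compute and a tool call to move; the robot and the scene stay as the last step left them, time stands still between calls to the robot, and variables do not carry over. Pictures are saved under pics/ and viewed, at most 10 in all, crops included, and the job is handed in when it is done.

Besides the shell and the picture viewer there is one more tool, called by a JSON object that holds its "name" and its "arguments". step_arm: Moves the arm, as the interface text tells. Its arguments: {"type":"object","properties":{"rows":{"type":"array"},"squeeze":{"type":"number"}},"required":["rows"]}

```bash
mkdir -p pics; cat > h.py <<'E'
import numpy as np,cv2
from bench import ctrl
from scipy.spatial.transform import Rotation as R
def snap(n,f):
    c=ctrl.camera(n); cv2.imwrite('pics/'+f,c['color']); return c
def ray(c,u,v):
    f=210/np.tan(np.radians(c['fov_y'])/2); M=np.array(c['camera_from_world'])
    d=M[:3,:3].T@np.array([(u-c['cx'])/f,(v-c['cy'])/f,1]); return -M[:3,:3].T@M[:3,3],d
def atz(c,u,v,z):
    o,d=ray(c,u,v); return o+d*(z-o[2])/d[2]
def proj(c,p):
    f=210/np.tan(np.radians(c['fov_y'])/2); M=np.array(c['camera_from_world'])
    q=M[:3,:3]@np.array(p)+M[:3,3]; return [f*q[0]/q[2]+c['cx'],f*q[1]/q[2]+c['cy']]
E
python3 - <<'E'
from h import *
import pickle
for n in ('top','side'):
    c=snap(n,n+'1.png'); pickle.dump(c,open(n+'.pkl','wb'))
    print(n,ray(c,280,210),c['fov_y'])
s=ctrl.state();print(s['t'],s['eef_pos'],s['tcp_rot'],s['ft_force'],s['width'],ctrl.grip_point_offset)
E
```

```text
top (array([ 0.47918587, -0.02128935,  0.94888951]), array([ 0.15301916, -0.00466833, -0.98827964])) 56.77454806289453
side (array([ 0.472134  , -0.82497682,  0.67233234]), array([ 0.1362427 ,  0.80650222, -0.57539801])) 46.81530919656574
0.1 [0.28823479 0.58188174 0.22576999] [-2.00498542e-04  2.27861401e-01  9.73693165e-01 -8.73564695e-04] [-0.50487251 -0.39850704 -0.38909791] 0.9949398572332002 0.0188
```

View pics/top1.png

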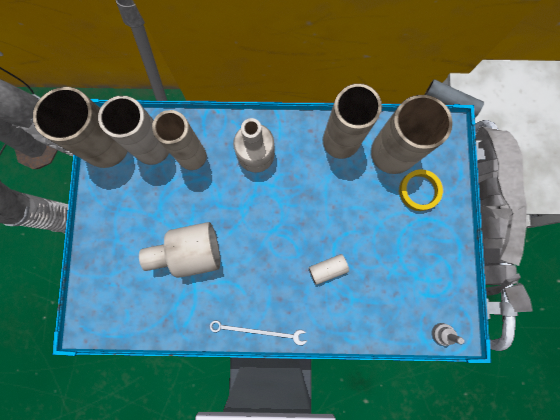

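View pics/side1.png

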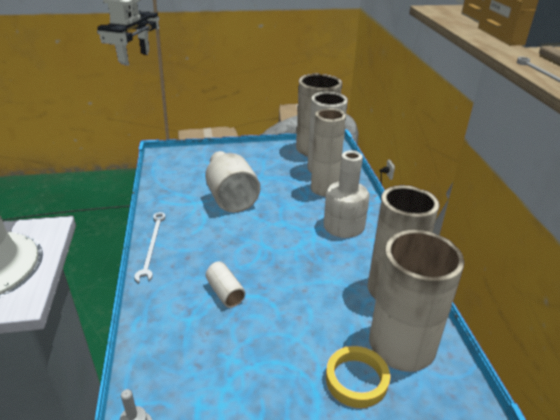

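The top view shows the fallen reducer with its neck tip near (141,259) and its wide end near (215,248). The sleeve is at (328,270) and the standing reducer at (255,145). I'll enlarge the fallen one.

```bash
python3 - <<'E'
import cv2
i=cv2.imread('pics/top1.png')[210:290,130:236]
cv2.imwrite('pics/crop1.png',cv2.resize(i,None,fx=7,fy=7,interpolation=cv2.INTER_CUBIC))
E
```

```text
(no output)
```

View pics/crop1.png

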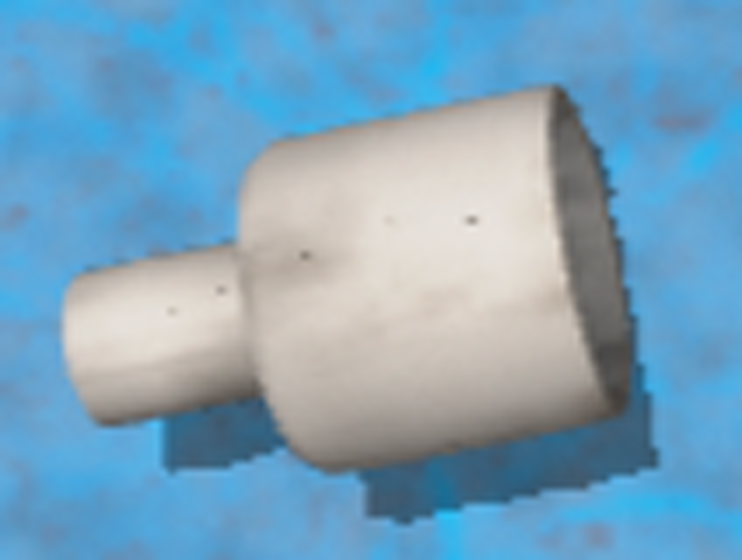

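```bash
cat > fit.py <<'E'
from h import *
import pickle
from scipy.optimize import minimize
t=np.linspace(0,2*np.pi,60)
def cyl(p0,ax,r,a,b):
    ax=np.array(ax)/np.linalg.norm(ax); e=np.cross(ax,[.3,.1,.9] if abs(ax[2])<.5 else [1,0,0]); e/=np.linalg.norm(e); g=np.cross(ax,e)
    return np.array([p0+ax*s+r*(np.cos(q)*e+np.sin(q)*g) for s in(a,b) for q in t])
def draw(c,parts,S=8):
    m=np.zeros((420*S//2,560*S//2),np.uint8)
    for P in parts:
        uv=np.array([proj(c,p) for p in P]); h=cv2.convexHull(((uv+.5)*S/2).astype(np.float32)).round().astype(np.int32)
        cv2.fillPoly(m,[h],255)
    return cv2.resize(m,(560,420),interpolation=cv2.INTER_AREA)/255.
def mask(c,box):
    i=c['color'].astype(int); m=((i[...,0]-i[...,2])<25).astype(np.uint8)
    o=np.zeros_like(m); x0,y0,x1,y1=box; o[y0:y1,x0:x1]=m[y0:y1,x0:x1]
    n,l,s,_=cv2.connectedComponentsWithStats(o); k=1+np.argmax(s[1:,4]); return (l==k).astype(float)
E
python3 - <<'E'
from fit import *
ct=pickle.load(open('top.pkl','rb'));cs=pickle.load(open('side.pkl','rb'))
def red(v): # v: mid axis point x,y, yaw
    a=np.array([np.cos(v[2]),np.sin(v[2]),0]);o=np.array([v[0],v[1],.0565])-.073*a
    return [cyl(o,a,.0565,0,.111),cyl(o,a,.0265,.111,.167)]
def slv(v):
    a=np.array([np.cos(v[2]),np.sin(v[2]),0]);o=np.array([v[0],v[1],.0235])
    return [cyl(o,a,.0235,-.0425,.0425)]
def std(v): 
    o=np.array([v[0],v[1],0]);return [cyl(o,[0,0,1],.048,0,.12),cyl(o,[0,0,1],.022,0.12,.185)]
g=lambda u,v,z:atz(ct,u,v,z)
n=g(150,259,.0565);w=g(212,250,.0565)
for nm,f,bt,bs,x0 in (('red',red,(130,210,236,290),(195,145,268,218),[*(.4*n+.6*w)[:2],np.arctan2(*(n-w)[[1,0]])]),
  ('slv',slv,(300,245,355,295),(198,255,252,312),[*g(328,270,.02)[:2],1.8]),):
    mt,ms=mask(ct,bt),mask(cs,bs)
    for lab,J in (('top',lambda v:abs(draw(ct,f(v))-mt).sum()),('side',lambda v:abs(draw(cs,f(v))-ms).sum())):
        r=minimize(J,x0,method='Nelder-Mead',options=dict(initial_simplex=np.array(x0)+np.array([[0,0,0],[.02,0,0],[0,.02,0],[0,0,.2]]),xatol=2e-4,fatol=.2,maxiter=150))
        a=np.array([np.cos(r.x[2]),np.sin(r.x[2])]);print(nm,lab,x0,r.x,np.degrees(r.x[2]),r.fun,mt.sum(),ms.sum())
        if nm=='red': print('origin',r.x[:2]-.073*a,'neck',r.x[:2]+.067*a)
print('std base approx',g(256,158,.06))
E
```

```text
red top [np.float64(0.5130697778307088), np.float64(0.1848516384088106), np.float64(1.7316871589712997)] [0.51829831 0.19408692 1.77920154] 101.94073919906707 287.6117647058823 3052.0 2417.0
origin [0.53340201 0.12266648] neck [0.50443602 0.25963718]
red side [np.float64(0.5130697778307088), np.float64(0.1848516384088106), np.float64(1.7316871589712997)] [0.51895469 0.19745919 1.69856382] 97.32053822833589 259.8941176470588 3052.0 2417.0
origin [0.52825636 0.12505422] neck [0.51041754 0.26391306]
slv top [np.float64(0.48162472419480484), np.float64(-0.14113613383656237), 1.8] [ 0.4841774  -0.14053867  1.9621086 ] 112.42054184591652 62.38823529411765 715.0 1068.0
slv side [np.float64(0.48162472419480484), np.float64(-0.14113613383656237), 1.8] [ 0.48220615 -0.14108265  1.92777753] 110.45351620090251 101.22745098039215 715.0 1068.0
std base approx [0.74032376 0.03318657 0.06      ]
```

{"name": "step_arm", "arguments": {"rows": [{"az": 1, "grip": 91.8}, {"az": 1}, {"az": 1}, {"az": 1}, {"az": 1}]}}

```text
invalid input at $.rows[0]: expected keys grip, x, y, z, ax, ay, az
```

{"name": "step_arm", "arguments": {"rows": [{"az": 1}, {"az": 0.5}, {"ay": -1}, {"ay": -1}, {"ay": -1}]}}

```text
invalid input at $.rows[0]: expected keys grip, x, y, z, ax, ay, az
```

```bash
cat > go.py <<'E'
from h import *
import sys
# args: yaw_deg, tilt_deg, grasp point target x y z, standoff
yaw,t,x,y,z,so=map(float,sys.argv[1:])
a=np.array([np.cos(np.radians(yaw)),np.sin(np.radians(yaw)),0]);up=np.array([0,0,1.])
T=np.radians(t); tz=-a*np.sin(T)-up*np.cos(T); ty=np.cross(up,-a); ty=np.array([a[1],-a[0],0]); tx=np.cross(ty,tz)
D=np.array([tx,ty,tz]).T
s=ctrl.state(); q=s['tcp_rot']; C=R.from_quat([q[1],q[2],q[3],q[0]]).as_matrix()
tgt=np.array([x,y,z])+(.0188-so)*tz
print('t',round(s['t'],2),'tcp',s['eef_pos'].round(4),'F',np.round(s['ft_force'],1),'j',np.round(s['joint_pos'],2))
print('shift units',(C.T@(tgt-s['eef_pos'])/.05).round(2),'turn units',(np.degrees(R.from_matrix(C.T@D).as_rotvec())/8).round(2))
E
python3 go.py 101.5 40 .505 .266 .056 .12
```

```text
t 0.1 tcp [0.2882 0.5819 0.2258] F [-0.5 -0.4 -0.4] j [-0.85  0.5  -0.43  1.55  0.22  1.14 -0.21]
shift units [-5.89 -2.71  1.85] turn units [ 2.26 -4.64  6.25]
```

{"name": "step_arm", "arguments": {"rows": [{"grip": 91.8, "x": 0, "y": 0, "z": 0, "ax": 0, "ay": 0, "az": 1}, {"grip": 91.8, "x": 0, "y": 0, "z": 0, "ax": 0, "ay": 0, "az": 1}, {"grip": 91.8, "x": 0, "y": 0, "z": 0, "ax": 0, "ay": 0, "az": 1}, {"grip": 91.8, "x": 0, "y": 0, "z": 0, "ax": 0, "ay": 0, "az": 1}, {"grip": 91.8, "x": 0, "y": 0, "z": 0, "ax": 0, "ay": 0, "az": 1}]}}

```text
t: 0.6
eef_pos: [0.2882, 0.5821, 0.2261]
tcp_rot: [0.0, 0.55, 0.835, -0.001]
ft_force: [-0.1, -0.3, -0.5]
width: 1.001
grip_force: 0.0
```

{"name": "step_arm", "arguments": {"rows": [{"grip": 91.8, "x": 0, "y": 0, "z": 0, "ax": 0, "ay": 0, "az": 1}, {"grip": 91.8, "x": 0, "y": 0, "z": 0, "ax": 0, "ay": 0, "az": 0.5}, {"grip": 91.8, "x": 0, "y": 0, "z": 0, "ax": 0, "ay": -1, "az": 0}, {"grip": 91.8, "x": 0, "y": 0, "z": 0, "ax": 0, "ay": -1, "az": 0}, {"grip": 91.8, "x": 0, "y": 0, "z": 0, "ax": 0, "ay": -1, "az": 0}]}}

```text
t: 1.1
eef_pos: [0.2888, 0.5825, 0.228]
tcp_rot: [0.163, 0.618, 0.758, -0.132]
ft_force: [0.3, 0.2, 0.4]
width: 1.002
grip_force: 0.0
```

```bash
python3 go.py 101.5 40 .505 .266 .056 .12
```

```text
t 1.1 tcp [0.2888 0.5825 0.228 ] F [0.3 0.2 0.4] j [-1.17  0.72 -0.16  1.21  0.29  1.6  -1.16]
shift units [-4.48  2.96  4.1 ] turn units [ 0.02 -1.97  0.  ]
```

{"name": "step_arm", "arguments": {"rows": [{"grip": 91.8, "x": -0.6, "y": 0.4, "z": 0.5, "ax": 0, "ay": 0, "az": 0}, {"grip": 91.8, "x": -0.6, "y": 0.4, "z": 0.5, "ax": 0, "ay": 0, "az": 0}, {"grip": 91.8, "x": -0.6, "y": 0.4, "z": 0.5, "ax": 0, "ay": 0, "az": 0}, {"grip": 91.8, "x": -0.6, "y": 0.4, "z": 0.5, "ax": 0, "ay": 0, "az": 0}, {"grip": 91.8, "x": -0.6, "y": 0.4, "z": 0.5, "ax": 0, "ay": 0, "az": 0}]}}

```text
t: 1.6
eef_pos: [0.425, 0.4171, 0.1725]
tcp_rot: [0.161, 0.618, 0.758, -0.132]
ft_force: [0.3, -0.1, 0.1]
width: 1.002
grip_force: 0.0
```

{"name": "step_arm", "arguments": {"rows": [{"grip": 91.8, "x": -0.5, "y": 0.4, "z": 0.5, "ax": 0, "ay": 0, "az": 0}, {"grip": 91.8, "x": -0.5, "y": 0.3, "z": 0.5, "ax": 0, "ay": 0, "az": 0}, {"grip": 91.8, "x": 0, "y": 0, "z": 0, "ax": 0, "ay": -1, "az": 0}, {"grip": 91.8, "x": 0, "y": 0, "z": 0, "ax": 0, "ay": -1, "az": 0}, {"grip": 91.8, "x": 0, "y": 0, "z": 0, "ax": 0, "ay": 0, "az": 0}]}}

```text
t: 2.1
eef_pos: [0.4678, 0.3631, 0.1425]
tcp_rot: [0.265, 0.59, 0.73, -0.22]
ft_force: [-1.4, 0.9, -1.8]
width: 0.998
grip_force: 0.0
```

```bash
python3 go.py 101.5 40 .505 .266 .056 .12; python3 -c "
from fit import *
c=snap('wrist','w1.png');pickle.dump(c,open('w.pkl','wb'))"
```

```text
t 2.1 tcp [0.4678 0.3631 0.1425] F [-1.4  0.9 -1.8] j [-0.97  0.78 -0.03  1.45  0.49  1.48 -0.98]
shift units [-0.46  0.34  0.62] turn units [-0.01  0.04  0.08]
```

View pics/w1.png

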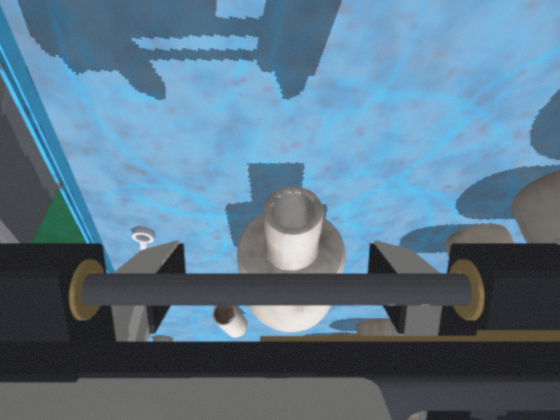

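The wrist view shows the neck end face centred near (294,209), with its sides at columns 265 and 324. The shoulder spans columns 238 to 345. I'll compare the predictions with these.

```bash
python3 - <<'E'
from fit import *
c=pickle.load(open('w.pkl','rb'))
for x,y,yw in((.534,.124,101.5),(.533,.1227,101.9),(.5283,.125,97.3)):
    a=np.array([np.cos(np.radians(yw)),np.sin(np.radians(yw)),0]);o=np.array([x,y,.0565])
    U=lambda P:[np.array([proj(c,p) for p in P]).min(0).round(),np.array([proj(c,p) for p in P]).max(0).round()]
    print(yw,'tip',np.round(proj(c,o+.167*a)),U(cyl(o,a,.0265,.167,.167)),'shoulder',U(cyl(o,a,.0565,.111,.111)))
E
```

```text
101.5 tip [297. 211.] [array([265., 187.]), array([329., 239.])] shoulder [array([236., 197.]), array([352., 300.])]
101.9 tip [294. 212.] [array([263., 187.]), array([326., 239.])] shoulder [array([234., 198.]), array([350., 300.])]
97.3 tip [305. 210.] [array([274., 185.]), array([337., 238.])] shoulder [array([238., 196.]), array([354., 299.])]
```

{"name": "step_arm", "arguments": {"rows": [{"grip": 91.8, "x": -0.4, "y": 0.3, "z": 0.2, "ax": 0, "ay": 0, "az": 0}, {"grip": 91.8, "x": 0, "y": 0, "z": 0.4, "ax": 0, "ay": 0, "az": 0}, {"grip": 91.8, "x": 0, "y": 0, "z": 0.5, "ax": 0, "ay": 0, "az": 0}, {"grip": 91.8, "x": 0, "y": 0, "z": 0, "ax": 0, "ay": 0, "az": 0}]}}

```text
t: 2.55
eef_pos: [0.4975, 0.3098, 0.1186]
tcp_rot: [0.265, 0.595, 0.727, -0.218]
ft_force: [1.1, -0.9, -0.2]
width: 1.002
grip_force: 0.0
```

```bash
python3 go.py 102 40 .503 .2645 .0565 0
```

```text
t 2.55 tcp [0.4975 0.3098 0.1186] F [ 1.1 -0.9 -0.2] j [-0.91  0.77 -0.    1.53  0.52  1.38 -0.96]
shift units [ 0.11 -0.07  1.91] turn units [-0.06  0.02 -0.05]
```

{"name": "step_arm", "arguments": {"rows": [{"grip": 91.8, "x": 0.1, "y": -0.05, "z": 0.5, "ax": 0, "ay": 0, "az": 0}, {"grip": 91.8, "x": 0, "y": 0, "z": 0.5, "ax": 0, "ay": 0, "az": 0}, {"grip": 91.8, "x": 0, "y": 0, "z": 0.5, "ax": 0, "ay": 0, "az": 0}, {"grip": 91.8, "x": 0, "y": 0, "z": 0.4, "ax": 0, "ay": 0, "az": 0}, {"grip": 91.8, "x": 0, "y": 0, "z": 0, "ax": 0, "ay": 0, "az": 0}]}}

```text
t: 3.05
eef_pos: [0.506, 0.2554, 0.043]
tcp_rot: [0.265, 0.594, 0.728, -0.217]
ft_force: [-0.3, -0.6, 0.8]
width: 0.999
grip_force: 0.0
```

```bash
python3 go.py 102 40 .503 .2645 .0565 0
```

```text
t 3.05 tcp [0.506  0.2554 0.043 ] F [-0.3 -0.6  0.8] j [-0.87  0.83  0.02  1.64  0.57  1.21 -1.  ]
shift units [-0.03 -0.02  0.05] turn units [-0.05  0.01 -0.04]
```

Now the gripper is in place. I'll close gently.

{"name": "step_arm", "arguments": {"rows": [{"grip": 70, "x": 0, "y": 0, "z": 0, "ax": 0, "ay": 0, "az": 0}, {"grip": 60, "x": 0, "y": 0, "z": 0, "ax": 0, "ay": 0, "az": 0}, {"grip": 50, "x": 0, "y": 0, "z": 0, "ax": 0, "ay": 0, "az": 0}, {"grip": 40, "x": 0, "y": 0, "z": 0, "ax": 0, "ay": 0, "az": 0}, {"grip": 40, "x": 0, "y": 0, "z": 0, "ax": 0, "ay": 0, "az": 0}], "squeeze": 25}}

```text
t: 3.55
eef_pos: [0.506, 0.2586, 0.0433]
tcp_rot: [0.265, 0.594, 0.729, -0.216]
ft_force: [-0.4, 0.4, -0.0]
width: 0.615
grip_force: 0.0
```

{"name": "step_arm", "arguments": {"rows": [{"grip": 40, "x": 0, "y": 0, "z": 0, "ax": 0, "ay": 0, "az": 0}, {"grip": 40, "x": 0, "y": 0, "z": 0, "ax": 0, "ay": 0, "az": 0}, {"grip": 40, "x": 0, "y": 0, "z": 0, "ax": 0, "ay": 0, "az": 0}]}}

```text
t: 3.85
eef_pos: [0.5058, 0.2585, 0.0429]
tcp_rot: [0.265, 0.593, 0.729, -0.216]
ft_force: [-0.8, 1.5, 1.7]
width: 0.556
grip_force: 24.9
```

```bash
cat > arc.py <<'E'
from h import *
# per-row tool-frame shift for a turn about the pivot rim
s=ctrl.state();q=s['tcp_rot'];C=R.from_quat([q[1],q[2],q[3],q[0]]).as_matrix()
P=np.array([.533,.1227,0]); c=C.T@(P-s['eef_pos'])
print(s['t'],s['eef_pos'],s['ft_force'],s['ft_torque'],s['width']*92,s['grip_force'],'c',c, 'tilt',np.degrees(np.arccos(-C[2,2])))
for u in(.25,.5):
    print(u,((np.eye(3)-R.from_rotvec([0,np.radians(8*u),0]).as_matrix())@c/.05).round(3))
E
python3 arc.py
```

```text
3.85 [0.50580204 0.2584683  0.04294709] [-0.77979593  1.49924715  1.67681557] [ 0.66767399  0.32298261 -0.12383289] 51.1806233857102 24.941111225634813 c [-0.07852928 -0.00084167  0.12185917] tilt 39.96888335294721
0.25 [-0.086  0.    -0.053]
0.5 [-0.174  0.    -0.104]
```

{"name": "step_arm", "arguments": {"rows": [{"grip": 40, "x": -0.09, "y": 0, "z": -0.05, "ax": 0, "ay": 0.25, "az": 0}, {"grip": 40, "x": -0.09, "y": 0, "z": -0.05, "ax": 0, "ay": 0.25, "az": 0}, {"grip": 40, "x": -0.09, "y": 0, "z": -0.05, "ax": 0, "ay": 0.25, "az": 0}, {"grip": 40, "x": -0.09, "y": 0, "z": -0.05, "ax": 0, "ay": 0.25, "az": 0}, {"grip": 40, "x": 0, "y": 0, "z": 0, "ax": 0, "ay": 0, "az": 0}], "squeeze": 30}}

```text
t: 4.35
eef_pos: [0.5093, 0.2474, 0.0637]
tcp_rot: [0.214, 0.609, 0.744, -0.173]
ft_force: [0.8, -0.2, -2.7]
width: 0.549
grip_force: 29.9
```

```bash
python3 arc.py
```

```text
4.35 [0.50934296 0.24739977 0.06366161] [ 0.77073687 -0.15988494 -2.69695918] [ 1.05565655  0.25420707 -0.00216511] 50.51142885853533 29.926206674426794 c [-0.07407972 -0.00169551  0.12112724] tilt 31.913729395880058
0.25 [-0.085  0.    -0.05 ]
0.5 [-0.173  0.    -0.097]
```

{"name": "step_arm", "arguments": {"rows": [{"grip": 40, "x": -0.14, "y": 0, "z": -0.08, "ax": 0, "ay": 0.4, "az": 0}, {"grip": 40, "x": -0.14, "y": 0, "z": -0.08, "ax": 0, "ay": 0.4, "az": 0}, {"grip": 40, "x": -0.14, "y": 0, "z": -0.08, "ax": 0, "ay": 0.4, "az": 0}, {"grip": 40, "x": -0.14, "y": 0, "z": -0.08, "ax": 0, "ay": 0.4, "az": 0}, {"grip": 40, "x": -0.14, "y": 0, "z": -0.08, "ax": 0, "ay": 0.4, "az": 0}]}}

```text
t: 4.85
eef_pos: [0.512, 0.2273, 0.0952]
tcp_rot: [0.107, 0.626, 0.768, -0.087]
ft_force: [-1.4, 0.1, -1.0]
width: 0.553
grip_force: 29.9
```

{"name": "step_arm", "arguments": {"rows": [{"grip": 40, "x": -0.14, "y": 0, "z": -0.08, "ax": 0, "ay": 0.4, "az": 0}, {"grip": 40, "x": -0.14, "y": 0, "z": -0.08, "ax": 0, "ay": 0.4, "az": 0}, {"grip": 40, "x": -0.14, "y": 0, "z": -0.08, "ax": 0, "ay": 0.4, "az": 0}, {"grip": 40, "x": -0.14, "y": 0, "z": -0.08, "ax": 0, "ay": 0.4, "az": 0}, {"grip": 40, "x": 0, "y": 0, "z": 0, "ax": 0, "ay": 0, "az": 0}]}}

```text
t: 5.35
eef_pos: [0.5187, 0.2003, 0.117]
tcp_rot: [0.022, 0.634, 0.773, -0.017]
ft_force: [0.4, -0.7, -2.0]
width: 0.553
grip_force: 29.9
```

```bash
python3 arc.py; python3 -c "
from h import *
c=snap('side','s2.png')['color'][110:250,130:340]
cv2.imwrite('pics/s2c.png',cv2.resize(c,None,fx=3,fy=3,interpolation=cv2.INTER_CUBIC));print(ctrl.state()['joint_pos'])"
```

```text
5.35 [0.51867642 0.2002578  0.11701003] [ 0.42979013 -0.69390176 -2.00080591] [ 0.11250128 -0.20039146  0.03046496] 50.8520786895142 29.907045643776655 c [-0.07218327 -0.00140076  0.12124083] tilt 3.211779237686577
0.25 [-0.086  0.    -0.049]
0.5 [-0.173  0.    -0.095]
[-0.30820711  0.45099583 -0.18380002  1.88035027  0.18168708  0.83993351
 -0.39784255]
```

View pics/s2c.png

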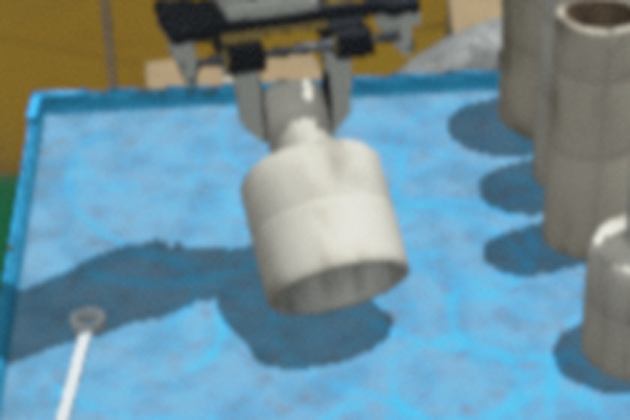

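The crop shows the neck held in the fingers at (295,110). The body is raised about 37° with its rim low at (275,310), still over its own spot. I'll continue.

{"name": "step_arm", "arguments": {"rows": [{"grip": 40, "x": -0.14, "y": 0, "z": -0.08, "ax": 0, "ay": 0.4, "az": 0}, {"grip": 40, "x": -0.14, "y": 0, "z": -0.08, "ax": 0, "ay": 0.4, "az": 0}, {"grip": 40, "x": -0.14, "y": 0, "z": -0.08, "ax": 0, "ay": 0.4, "az": 0}, {"grip": 40, "x": -0.14, "y": 0, "z": -0.08, "ax": 0, "ay": 0.4, "az": 0}, {"grip": 40, "x": -0.14, "y": 0, "z": -0.08, "ax": 0, "ay": 0.4, "az": 0}]}}

```text
t: 5.9
eef_pos: [0.5236, 0.1703, 0.1346]
tcp_rot: [-0.088, 0.627, 0.771, 0.071]
ft_force: [-2.4, 1.6, 4.2]
width: 0.557
grip_force: 30.0
```

```bash
python3 arc.py;python3 -c "
from h import *
print(ctrl.state()['joint_pos'])"
```

```text
5.9 [0.52360748 0.17027219 0.13461889] [-2.36669086  1.55092044  4.20916784] [-0.07488872  0.92388256 -0.00313632] 51.21031539568544 29.99511818996325 c [-0.07743849 -0.0004262   0.12031906] tilt 12.957724201278001
0.25 [-0.085  0.    -0.053]
0.5 [-0.172  0.    -0.102]
[ 0.03880534  0.43221954 -0.31406676  1.89817258 -0.13108153  0.8257515
  0.04743757]
```

{"name": "step_arm", "arguments": {"rows": [{"grip": 40, "x": -0.14, "y": 0, "z": -0.1, "ax": 0, "ay": 0.4, "az": 0}, {"grip": 40, "x": -0.14, "y": 0, "z": -0.09, "ax": 0, "ay": 0.4, "az": 0}, {"grip": 40, "x": -0.14, "y": 0, "z": -0.09, "ax": 0, "ay": 0.4, "az": 0}, {"grip": 40, "x": -0.14, "y": 0, "z": -0.08, "ax": 0, "ay": 0.4, "az": 0}, {"grip": 40, "x": 0, "y": 0, "z": 0, "ax": 0, "ay": 0, "az": 0}]}}

```text
t: 6.4
eef_pos: [0.5314, 0.1352, 0.1424]
tcp_rot: [-0.173, 0.617, 0.755, 0.14]
ft_force: [-0.7, 0.6, 3.7]
width: 0.55
grip_force: 30.0
```

```bash
python3 arc.py;python3 -c "
from h import *
c=snap('side','s3.png')['color'][110:250,130:340]
cv2.imwrite('pics/s3c.png',cv2.resize(c,None,fx=3,fy=3,interpolation=cv2.INTER_CUBIC));print(ctrl.state()['joint_pos'])"
```

```text
6.4 [0.53136629 0.13519905 0.14241963] [-0.74156079  0.56807664  3.67096417] [0.08946289 0.50548015 0.08337294] 50.612560503572126 29.954654182747618 c [-0.0730761  -0.000523    0.12288961] tilt 25.6924761156294
0.25 [-0.087  0.    -0.05 ]
0.5 [-0.175  0.    -0.096]
[ 0.29236506  0.49412681 -0.39090308  1.86930511 -0.33391817  0.90537641
  0.35929953]
```

View pics/s3c.png

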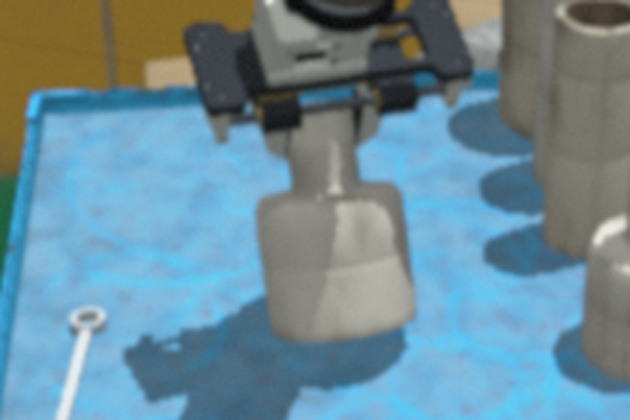

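The reducer is now about 65° up and close to upright, with its base at (340,330). I'll finish the arc.

{"name": "step_arm", "arguments": {"rows": [{"grip": 40, "x": -0.14, "y": 0, "z": -0.08, "ax": 0, "ay": 0.4, "az": 0}, {"grip": 40, "x": -0.14, "y": 0, "z": -0.08, "ax": 0, "ay": 0.4, "az": 0}, {"grip": 40, "x": -0.14, "y": 0, "z": -0.08, "ax": 0, "ay": 0.4, "az": 0}, {"grip": 40, "x": -0.14, "y": 0, "z": -0.08, "ax": 0, "ay": 0.4, "az": 0}, {"grip": 40, "x": 0, "y": 0, "z": 0, "ax": 0, "ay": 0, "az": 0}]}}

```text
t: 6.95
eef_pos: [0.5376, 0.1035, 0.1417]
tcp_rot: [-0.256, 0.598, 0.731, 0.207]
ft_force: [-1.6, -1.7, 6.6]
width: 0.555
grip_force: 30.0
```

{"name": "step_arm", "arguments": {"rows": [{"grip": 40, "x": -0.14, "y": 0, "z": -0.08, "ax": 0, "ay": 0.4, "az": 0}, {"grip": 40, "x": -0.14, "y": 0, "z": -0.08, "ax": 0, "ay": 0.4, "az": 0}, {"grip": 40, "x": -0.1, "y": 0, "z": -0.06, "ax": 0, "ay": 0.3, "az": 0}, {"grip": 40, "x": 0, "y": 0, "z": 0, "ax": 0, "ay": 0, "az": 0}, {"grip": 40, "x": 0, "y": 0, "z": 0, "ax": 0, "ay": 0, "az": 0}]}}

```text
t: 7.45
eef_pos: [0.5412, 0.085, 0.1377]
tcp_rot: [-0.312, 0.579, 0.71, 0.252]
ft_force: [-1.0, -1.6, 5.0]
width: 0.554
grip_force: 30.0
```

```bash
python3 arc.py;python3 -c "
from h import *
c=snap('side','s4.png')['color'][110:250,130:340]
cv2.imwrite('pics/s4c.png',cv2.resize(c,None,fx=3,fy=3,interpolation=cv2.INTER_CUBIC));print(ctrl.state()['joint_pos'])"
```

```text
7.45 [0.5412302  0.08496311 0.13769312] [-0.98160056 -1.57511332  4.95033511] [-0.42876469  0.21474035  0.3122529 ] 51.00023476640012 29.982167563866824 c [-7.48877840e-02 -3.72798346e-05  1.21831945e-01] tilt 47.246865554245254
0.25 [-0.086  0.    -0.051]
0.5 [-0.174  0.    -0.099]
[ 0.57748505  0.72238415 -0.45464379  1.74793444 -0.50853954  1.12875171
  0.69518338]
```

View pics/s4c.png

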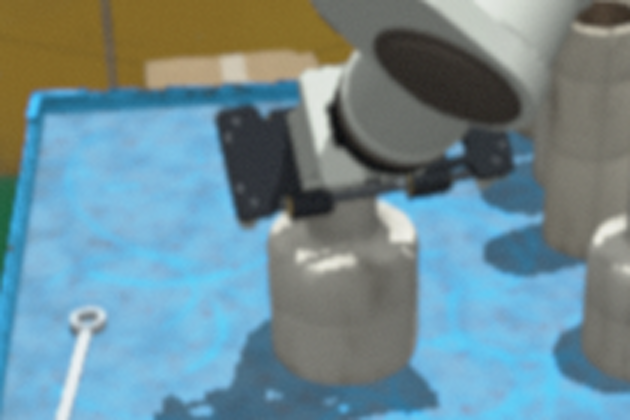

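The piece is about 87° up and stands nearly flat, base near (345,370). I'll add the last few degrees, then open and back off.

{"name": "step_arm", "arguments": {"rows": [{"grip": 40, "x": -0.1, "y": 0, "z": -0.06, "ax": 0, "ay": 0.3, "az": 0}, {"grip": 40, "x": 0, "y": 0, "z": 0, "ax": 0, "ay": 0, "az": 0}, {"grip": 52, "x": 0, "y": 0, "z": 0, "ax": 0, "ay": 0, "az": 0}, {"grip": 56, "x": 0, "y": 0, "z": 0, "ax": 0, "ay": 0, "az": 0}, {"grip": 60, "x": 0, "y": 0, "z": 0, "ax": 0, "ay": 0, "az": 0}], "squeeze": 10}}

```text
t: 8.0
eef_pos: [0.5426, 0.0791, 0.1357]
tcp_rot: [-0.325, 0.573, 0.704, 0.264]
ft_force: [0.1, -0.4, 0.9]
width: 0.637
grip_force: 0.0
```

{"name": "step_arm", "arguments": {"rows": [{"grip": 70, "x": 0, "y": 0, "z": 0, "ax": 0, "ay": 0, "az": 0}, {"grip": 91.8, "x": 0, "y": 0, "z": 0, "ax": 0, "ay": 0, "az": 0}, {"grip": 91.8, "x": 0, "y": 0, "z": 0, "ax": 0, "ay": 0, "az": 0}, {"grip": 91.8, "x": 0, "y": 0, "z": 0, "ax": 0, "ay": 0, "az": 0}, {"grip": 91.8, "x": 0, "y": 0, "z": 0, "ax": 0, "ay": 0, "az": 0}]}}

```text
t: 8.5
eef_pos: [0.5429, 0.0789, 0.1363]
tcp_rot: [-0.325, 0.573, 0.704, 0.265]
ft_force: [-0.1, -0.0, 0.2]
width: 0.987
grip_force: 0.0
```

```bash
python3 arc.py; python3 -c "
from fit import *
c=snap('wrist','w5.png')
"
```

```text
8.5 [0.54290596 0.07892358 0.13626275] [-0.11476698 -0.0484684   0.22455854] [-0.92155961 -0.16124392 -0.00573275] 90.81230655697838 0.0 c [-0.07467589 -0.00085513  0.12249417] tilt 49.59575273909964
0.25 [-0.086  0.    -0.051]
0.5 [-0.175  0.    -0.098]
```

View pics/w5.png

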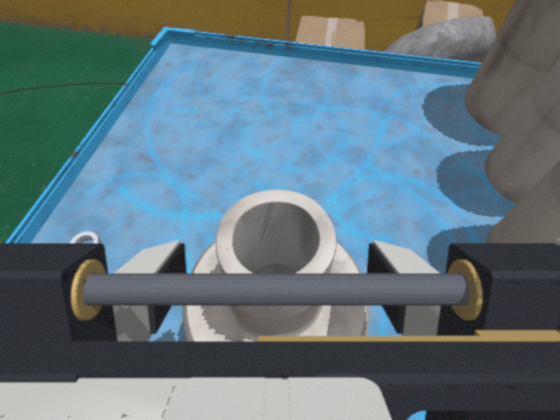

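The neck mouth is at (276,235), centred between the open fingers, and the piece is standing free. I'll withdraw along the tool axis.

{"name": "step_arm", "arguments": {"rows": [{"grip": 91.8, "x": 0, "y": 0, "z": -0.3, "ax": 0, "ay": 0, "az": 0}, {"grip": 91.8, "x": 0, "y": 0, "z": -0.4, "ax": 0, "ay": 0, "az": 0}, {"grip": 91.8, "x": 0, "y": 0, "z": -0.5, "ax": 0, "ay": 0, "az": 0}, {"grip": 91.8, "x": 0, "y": 0, "z": -0.5, "ax": 0, "ay": 0, "az": 0}, {"grip": 91.8, "x": 0, "y": 0, "z": -0.5, "ax": 0, "ay": 0, "az": 0}]}}

```text
t: 9.05
eef_pos: [0.5602, -0.0049, 0.2089]
tcp_rot: [-0.325, 0.574, 0.704, 0.265]
ft_force: [0.5, -0.5, 0.3]
width: 1.002
grip_force: 0.0
```

{"name": "step_arm", "arguments": {"rows": [{"grip": 91.8, "x": 0, "y": 0, "z": -0.4, "ax": 0, "ay": 0, "az": 0}, {"grip": 91.8, "x": -0.3, "y": 0, "z": -0.3, "ax": 0, "ay": 0, "az": 0}, {"grip": 91.8, "x": 0, "y": 0, "z": 0, "ax": 0, "ay": 0, "az": 0}, {"grip": 91.8, "x": 0, "y": 0, "z": 0, "ax": 0, "ay": 0, "az": 0}, {"grip": 91.8, "x": 0, "y": 0, "z": 0, "ax": 0, "ay": 0, "az": 0}]}}

```text
t: 9.55
eef_pos: [0.5668, -0.0375, 0.219]
tcp_rot: [-0.326, 0.573, 0.704, 0.265]
ft_force: [-0.0, 0.6, -0.4]
width: 1.004
grip_force: 0.0
```

```bash
python3 -c "
from h import *
a=snap('side','s6.png')['color'];s=ctrl.state();print(s['t'],s['eef_pos'],s['ft_force'])"
```

```text
9.6 [ 0.56668508 -0.03728995  0.21901108] [ 0.46686696  0.02651727 -1.16287916]
```

View pics/s6.png

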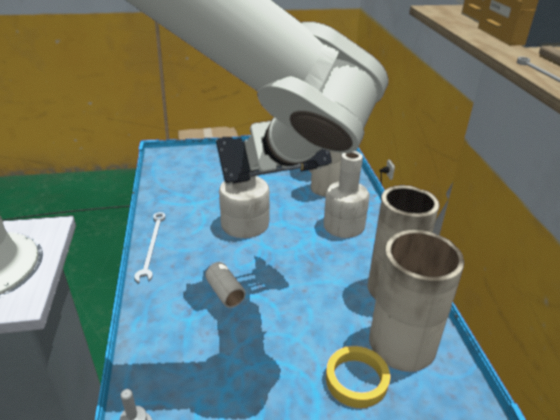

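The reducer stands upright at (245,207). The sleeve at (225,284) and the standing reducer at (346,195) haven't moved, and the gripper is clear of everything.

```bash
python3 -c "
from bench import ctrl
print(ctrl.job_done())"
```

```text
the job is handed in; nothing more can be done
None
```

The fallen reducer now stands upright on its wide end, tipped up by its neck about where it lay and released; the last side view showed the sleeve and the other reducer unmoved, and the job was handed in at about 9.6 s with no verdict returned.

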